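Push the paint box home between wet rails

TASK

The two red guide rails of the storage lane have just been painted and are still wet. With the fingertips, nudge the wooden paint box square in front of the lane and push it, never lifting it off the board, down between the rails until it is fully home against the black rubber stop; neither the box nor the robot may touch a rail. Leave the jar, the bottle and the cup where they stand, and back away when done.

Things in the scene. Friction and masses are not known exactly. Their poses are not given: they have to be found in the camera images.
- lane: fixed white board on the table, 420 long (x) by 220 wide (y) by 12 mm thick. Origin: on the lane's centre line at table height; +x is the push direction, +y left of it, z up. The board spans x = -270 to +150 mm, its top at z = 12. Rails stand from x = -50 to +140, inner faces at y = +-60 mm. The box starts on the open part before them, up to 25 mm off the centre line and turned up to 0.25 rad
- stop (a point): middle of the near face of the fixed black rubber stop, at half its height (27 mm above the table), on the lane's centre line at lane x = +125 mm; the stop bar is 100 mm wide (lane y), 15 mm thick and 30 mm high on the board
- mouth (a point): middle of the lane's open end, on the board's top surface between the near ends of the rails, at lane x = -50 mm
- rail_left: wet red-painted guide rail on the left (+y) of the lane, 190 long (its x) by 16 wide by 20 mm high, fixed on the board (its top is 32 mm above the table). Origin: centre of its underside; same axes as the lane
- rail_right: the same wet red rail on the right (-y) of the lane; origin: centre of its underside; same axes as the lane
- paintbox: loose closed wooden box, 90 long (x) by 100 wide (y) by 55 mm high, upright sides, six colour swatches on the lid, too big to grip, 0.3 to 0.54 kg; slides with ordinary friction (up to 6 N to push). Origin: centre of its underside, 12 mm above the table; +x is its front, turned roughly to the stop. Fully home its centre is at lane x = +80 mm, with 10 mm free on each side when centred and square
- jar: bystander: loose red paint jar with white lid, 68 mm in diameter, 105 mm high; origin: centre of its underside
- paint_bottle: bystander: loose blue paint bottle with white cap, 60 mm in diameter, 120 mm high; origin: centre of its underside
- cup: bystander: loose black open cup, 74 mm in diameter at the rim, 90 mm high; origin: centre of its underside
Mind the look-alikes: they are no part of the job. What is shaped like the paintbox but yellow is not meant.

How it is judged:
By the outcome, as a careful person would: the job done as asked, in the order asked, and still so for the second after the job is handed in, with the robot touching nothing.
It also fails if it takes over 72 s, if anything falls off the work surface, if the arm or the gripper's body presses on something with over 40 N, if the wrist force passes 120 N, or if a joint passes its speed limit or range.

ROBOT

A 7-joint arm with a two-finger parallel gripper is mounted at the origin on the work surface. World frame = base frame: x ahead of the robot, y to its left, z up, the work surface at z = 0. Lengths are in m, angles in rad, forces in N, time in s.
With the tool pointing down it reaches from about 0.425 to 0.925 m from the base axis. Payload 6.8 kg.
Tool frame: the origin (TCP) lies midway between the tips of the shut fingers; the grasp point (between the pads) lies 19 mm behind it (grip_point_offset is the distance from the TCP to the grasp point, in m); y points along the fingers, x is the direction in which the jaws open and shut, and the axes are right-handed (so a half turn about y gives the same grasp; the last joint's range is limited). The gripper opens to 85 mm and grips with 20 to 120 N. Pads are 22 mm wide; open, the fingers measure 114 mm over their backs; the gripper's body (76 mm by 85 mm) begins 54 mm behind the grasp point. The pads swing forward as they close: fully open they stand 13 mm farther back than shut.
Start: joints at [-1.208, 0.477, 0.022, 1.555, -0.011, 1.109, -0.083], TCP at [0.306, 0.602, 0.231] pointing down, gripper open.
Joint ranges: [-2.96, 2.96], [-0.34, 2.1], [-1.41, 1.46], [0.24, 2.44], [-1.37, 4.51], [0.17, 1.92], [-2.96, 2.96]. Speed limits (rad/s): [2.39, 2.39, 3.14, 3.14, 3.14, 3.14, 3.14].

INTERFACE

Orientations are given as a unit quaternion [w, x, y, z].
In Python, from station import get_obs, read_camera, hand_in, grip_point_offset gives the robot as it stands.
- The arm moves only by the tool play_rows, never from a script. Its argument "increments" is a list of rows, each a list of 2 entries, a list of its own where there are three numbers: the shift along the tool's x, y, z in m, then the turn, a rotation vector about the tool's x, y, z in degrees. In form: [[[tx, ty, tz], [ax, ay, az]], ...]. A call has 1 to 20 rows; each row shifts and turns the commanded pose from where the row before left it, along the tool's axes as they then stand; what a row does not reach is not made up. A row lasts 1/12 s, in which the tool goes at most 41.7 mm and 7.16 degrees, less where a joint would pass 70% of its speed; a pose out of reach is approached as far as the arm can. A call with a gripper value outside its range is refused whole. "gripper" is the finger opening in m, from 0 to 0.0854, set as the call begins (left out, the last holds). The fingers move at their own pace and stop on an object; "grip_force" is the grip in N (left out, the last holds). Time passes only in rows, so rows that do not move let the fingers close. It gives the time, the measured TCP pose, the force and the opening at its end, in the units of the state.
- get_obs(): the state, without advancing time (a new reading comes with each control period).
- read_camera(name): name is "scene" or "top" or "wrist"; returns a dict with "color" (420x560x3 uint8, red, green, blue), "range_z" (420x560 float32, m along the optical axis (not along the pixel's ray), 0 where there is no reading), "intrinsics" (3x3 intrinsics, pixels), "R" (3x3) and "t" (3): a world point X has camera coordinates R X + t; the wrist camera has in their place "hand_eye" (4x4, takes a point from camera to tool coordinates, whose origin is the TCP and whose axes are the tool frame's). Camera axes: x right, y down, z forward; pixel columns grow to the right and rows downward; lengths in m; the calibration is good to about 2 mm. A picture is of the moment at which its call begins: read the wrist's pose just before it.
- hand_in(): hands the job in, once; it reports no verdict.
The state is a dict: "t": time; "q": joint angles; "joint_vel": joint speeds; "joint_torque": joint torques, N m; "eef_pos": TCP position; "tool_rot": TCP orientation; "contact_force": force on the tool from outside, world axes, zero at the start; "torque": the same for the moment, N m; "gripper_width": opening from 0.0 (shut) to 1.0 (fully open).
Only numpy, scipy, OpenCV 4.12 (cv2) and the standard library are available. Lean on these libraries where they do the work, as an engineer would, in place of code of your own. Each camera call takes 0.05 s, during which the arm holds its last target. There are 200 camera calls.

## Working session

There is one attempt and no reset: what is moved stays moved. The work goes in short steps, Python scripts to look and compute and a tool call to move; the robot and the scene stay as the last step left them, time stands still between calls to the robot, and variables do not carry over. Pictures are saved under pics/ and viewed, about 8 in all and at most 12, crops included, and the job is handed in when it is done.

Besides the shell and the picture viewer there is one more tool, called after "Emit:" as name([rows], argument=value, ...), one row to a line, values as JSON. play_rows: Moves the arm, as the interface text tells. Its arguments: {"type":"object","properties":{"increments":{"type":"array","items":{"type":"array"}},"gripper":{"type":"number"},"grip_force":{"type":"number"}},"required":["increments"]}

```bash
mkdir -p pics; ls
python3 - <<'E'
from station import *
import cv2,numpy as np
o=get_obs();print(o['eef_pos'],o['tool_rot'],o['t'],o['contact_force'],grip_point_offset)
for n in ['top','scene']:
    c=read_camera(n);cv2.imwrite(f'pics/{n}0.png',c['color'][:,:,::-1]);np.savez(f'{n}0.npz',**c)
    print(n,c['intrinsics'].tolist(),np.round(c['R'],3).tolist(),c['t'])
E
```

```text
pics
[0.30592103 0.60101118 0.23031241] [-0.60243552  0.60320594  0.3690751  -0.37013188] 0.0 [-0.13072593 -0.31381866 -0.32701524] 0.0187
top [[526.0485083612652, 0.0, 276.7766175124007], [0.0, 526.0485083612652, 207.87260487521309], [0.0, 0.0, 1.0]] [[0.001, -1.0, 0.001], [-0.989, -0.001, -0.145], [0.145, -0.001, -0.989]] [0.0879498  0.52380421 1.05205894]
scene [[398.05289901318207, 0.0, 279.4941480739472], [0.0, 398.05289901318207, 202.596909490601], [0.0, 0.0, 1.0]] [[0.312, 0.95, 0.001], [0.76, -0.248, -0.601], [-0.571, 0.188, -0.799]] [-0.23485837 -0.35210737  1.20408151]
```

View pics/top0.png

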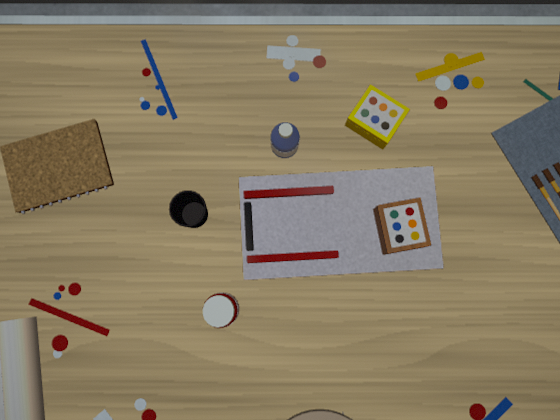

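View pics/scene0.png

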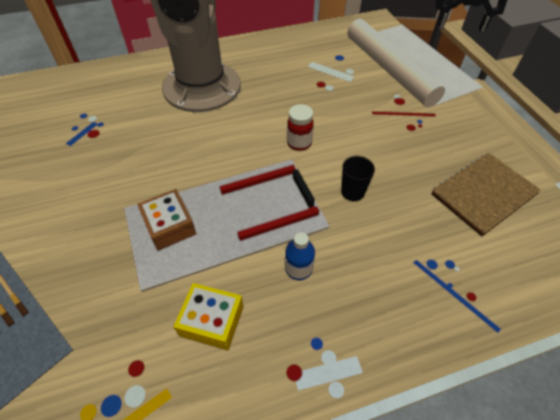

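The top view shows the lane running leftward in the image (world +y): the stop is at (249,226), the rails are at rows 192 and 256, and the wooden box is at (403,226). The yellow decoy is at (378,115). The jar is at (220,311), the bottle at (285,140) and the cup at (188,209).

```bash
cat > h.py <<'E'
import numpy as np,cv2
def rays(c,px,z):
    """pixels -> world points on plane z"""
    px=np.asarray(px,float).reshape(-1,2);K=c['intrinsics'];R=c['R'];t=c['t']
    d=(R.T@np.linalg.inv(K)@np.c_[px,np.ones(len(px))].T).T; o=-R.T@t
    return o+d*((z-o[2])/d[:,2])[:,None]
def cloud(c):
    v,u=np.mgrid[:420,:560];z=c['range_z'].astype(float);K=c['intrinsics']
    P=np.stack([(u-K[0,2])/K[0,0]*z,(v-K[1,2])/K[1,1]*z,z],-1)
    return (P-c['t'])@c['R']
def big(m,roi=None):
    n,l,s,_=cv2.connectedComponentsWithStats(m.astype(np.uint8));i=1+np.argmax(s[1:,4]);return l==i
def rect(c,m,z):
    v,u=np.nonzero(m);w=rays(c,np.c_[u,v],z)[:,:2]
    (cx,cy),(a,b),th=cv2.minAreaRect((w*1000).astype(np.float32))
    return np.array([cx,cy]),(a,b),th
E
python3 - <<'E'
from h import *
for n in ['top','scene']:
    c=dict(np.load(n+'0.npz'));W=cloud(c)*1000;I=cv2.cvtColor(c['color'],cv2.COLOR_RGB2HSV).astype(int)
    H,S,V=I[...,0],I[...,1],I[...,2];x,y,z=W[...,0],W[...,1],W[...,2]
    red=((H<8)|(H>172))&(S>150)&(z>15)&(z<42)
    nn,l,s,ce=cv2.connectedComponentsWithStats(red.astype(np.uint8))
    for i in range(1,nn):
        if s[i,4]>150: print(n,'red',ce[i].round(),s[i,4],rect(c,(l==i),.032))
    box=(z>55)&(z<80)&(c['range_z']>0)
    nn,l,s,ce=cv2.connectedComponentsWithStats(box.astype(np.uint8))
    for i in range(1,nn):
        if s[i,4]>400: print(n,'h67',ce[i].round(),s[i,4],rect(c,(l==i),.067),'zmed',np.median(z[l==i]))
    brd=(S<60)&(V>90)&(z>3)&(z<22)
    b=big(brd);print(n,'board',b.sum(),rect(c,b,.012))
    blk=(V<60)&(z>25)&(z<52); 
    b=big(blk);print(n,'stop',b.sum(),rect(c,b,.042))
E
```

```text
top red [278. 193.] 511 (array([557.29504395,  79.83018494]), (15.67138385772705, 155.17422485351562), 3.577589273452759)
top red [292. 257.] 614 (array([423.60235596,  55.86382294]), (13.959836959838867, 184.1241455078125), 3.403933048248291)
top h67 [403. 225.] 2244 (array([ 485.95819092, -164.79202271]), (100.05755615234375, 92.71928405761719), 10.752789497375488) zmed 66.15450132118475
top h67 [ 16. 370.] 2885 (array([204.56794739, 590.01727295]), (192.28456115722656, 59.55926513671875), 8.044063568115234) zmed 66.09310062434007
top board 15874 (array([498.50942993, -44.44078064]), (219.02664184570312, 419.5360107421875), 3.349364757537842)
top stop 313 (array([486.66790771, 146.78700256]), (97.59857940673828, 13.720443725585938), 3.3928215503692627)
scene red [257. 179.] 537 (array([431.57952881,  52.86198807]), (21.920454025268555, 183.97109985351562), 3.456204414367676)
scene red [278. 223.] 629 (array([562.34985352,  60.14670181]), (24.978940963745117, 184.93399047851562), 3.6503052711486816)
scene h67 [397.  57.] 1465 (array([106.21980286, 565.22851562]), (413.08233642578125, 59.93094253540039), 8.562007904052734) zmed 65.61338345440257
scene h67 [200.  78.] 411 (array([41.89479446, -5.68984222]), (139.5720672607422, 88.7795639038086), 82.34224700927734) zmed 65.79547788405976
scene h67 [164. 214.] 1749 (array([ 490.31835938, -168.95233154]), (107.4129867553711, 89.24898529052734), 10.429505348205566) zmed 66.4515289526261
scene h67 [207. 311.] 859 (array([ 729.60308838, -127.94763947]), (93.02090454101562, 82.48213958740234), 56.79744338989258) zmed 55.743378610439386
scene board 10905 (array([500.5920105 , -46.75436401]), (223.12696838378906, 418.3606872558594), 3.31565523147583)
scene stop 257 (array([492.65563965, 140.6675415 ]), (106.81195831298828, 17.15995216369629), 3.5214004516601562)
```

```bash
cat >> h.py <<'E'
from scipy.spatial.transform import Rotation as Ro
A=np.radians(93.4);LO=np.array([.495,.0155])
ex=np.array([np.cos(A),np.sin(A)]);ey=np.array([-np.sin(A),np.cos(A)])
def tolane(p): d=np.asarray(p)[...,:2]-LO;return np.stack([d@ex,d@ey],-1)
def toworld(l): return LO+l[0]*ex+l[1]*ey
def tool(o):
    w,x,y,z=o['tool_rot'];return Ro.from_quat([x,y,z,w])
def goto(o,lx,ly,z):
    p=toworld((lx/1000,ly/1000));d=np.r_[p,z/1000]-o['eef_pos']
    return tool(o).inv().apply(d).round(4)
def where(o):
    M=tool(o).as_matrix();return 'lane mm',(tolane(o['eef_pos'])*1000).round(1),'z',round(o['eef_pos'][2]*1000,1),'jaw in lane deg',round(np.degrees(np.arctan2(M[1,0],M[0,0])-A),2),'tool y z',M[:,1].round(3),M[:,2].round(3)
E
python3 - <<'E'
from h import *;from station import *
o=get_obs();print(where(o),o['q'],o['gripper_width'])
print(goto(o,-179,105,230))
E
```

```text
('lane mm', array([595.8, 154. ]), 'z', np.float64(230.4), 'jaw in lane deg', np.float64(-30.38), 'tool y z', array([-0.001, -0.001, -1.   ]), array([-0.891,  0.454, -0.   ])) [-1.20808435  0.47771712  0.02236361  1.55632915 -0.01150457  1.10925162
 -0.08312393] 1.0014355798063204
[-0.6437  0.0015 -0.434 ]
```

Emit:
play_rows([
  [[0,0,0],[0,-6.08,0]],
  [[0,0,0],[0,-6.08,0]],
  [[0,0,0],[0,-6.08,0]],
  [[0,0,0],[0,-6.08,0]],
  [[0,0,0],[0,-6.08,0]],
], gripper=0.06)

```text
t: 0.52
eef_pos: [0.306, 0.6012, 0.2307]
tool_rot: [0.483, -0.484, -0.516, 0.516]
contact_force: [0.1, -0.2, 1.1]
gripper_width: 0.702
```

Emit:
play_rows([
  [[-0.035,0,-0.008],[0,0,0]],
  [[-0.035,0,-0.008],[0,0,0]],
  [[-0.035,0,-0.008],[0,0,0]],
  [[-0.035,0,-0.008],[0,0,0]],
  [[-0.035,0,-0.008],[0,0,0]],
  [[-0.035,0,-0.008],[0,0,0]],
  [[-0.035,0,-0.008],[0,0,0]],
  [[-0.035,0,-0.008],[0,0,0]],
  [[-0.035,0,-0.008],[0,0,0]],
  [[-0.035,0,-0.008],[0,0,0]],
  [[-0.035,0,-0.008],[0,0,0]],
  [[-0.035,0,-0.008],[0,0,0]],
  [[-0.035,0,-0.008],[0,0,0]],
  [[-0.035,0,-0.008],[0,0,0]],
  [[-0.035,0,-0.008],[0,0,0]],
  [[-0.035,0,-0.008],[0,0,0]],
  [[-0.035,0,-0.008],[0,0,0]],
])

```text
t: 1.93
eef_pos: [0.4773, 0.014, 0.2312]
tool_rot: [0.485, -0.485, -0.515, 0.515]
contact_force: [-0.4, 0.1, 0.0]
gripper_width: 0.7
```

Run:
```python
from h import *;from station import *
o=get_obs();print(where(o),o['q'],o['gripper_width'],o['t'],o['contact_force'])
print(goto(o,-179,105,230))
```

```text
('lane mm', array([-0.5, 17.7]), 'z', np.float64(231.2), 'jaw in lane deg', np.float64(0.03), 'tool y z', array([-0.,  0., -1.]), array([-0.998, -0.06 ,  0.   ])) [-0.36557402  0.14703388  0.22861969  2.02548363 -0.04028978  0.97343436
  1.51400882] 0.7004810393695438 1.9333 [-0.39274722  0.10479248  0.01400664]
[-0.1785  0.0012  0.0874]
```

Emit:
play_rows([
  [[-0.0357,0,0.0175],[0,0,0]],
  [[-0.0357,0,0.0175],[0,0,0]],
  [[-0.0357,0,0.0175],[0,0,0]],
  [[-0.0357,0,0.0175],[0,0,0]],
  [[-0.0357,0,0.0175],[0,0,0]],
  [[0,0,0],[0,0,0]],
  [[0,0.03,0],[0,0,0]],
  [[0,0.03,0],[0,0,0]],
  [[0,0.03,0],[0,0,0]],
  [[0,0.03,0],[0,0,0]],
  [[0,0.03,0],[0,0,0]],
  [[0,0.03,0],[0,0,0]],
  [[0,0.015,0],[0,0,0]],
  [[0,0,0],[0,0,0]],
])

```text
t: 3.1
eef_pos: [0.3984, -0.1667, 0.0335]
tool_rot: [0.487, -0.483, -0.514, 0.516]
contact_force: [-0.6, 0.5, 0.1]
gripper_width: 0.705
```

Run:
```python
from h import *;from station import *
o=get_obs();print(where(o),o['q'],o['t'],o['contact_force'])
c=read_camera('top');cv2.imwrite('pics/t1.png',cv2.resize(c['color'][130:300,180:470,::-1],None,fx=2.7,fy=2.7))
```

```text
('lane mm', array([-176.2,  107.2]), 'z', np.float64(33.5), 'jaw in lane deg', np.float64(0.03), 'tool y z', array([-0.006,  0.001, -1.   ]), array([-0.998, -0.06 ,  0.006])) [ 0.00649151  0.43053505  0.29311971  2.27920769 -0.26878242  0.46919696
  2.14655938] 3.1 [-0.58063244  0.52666891  0.12528411]
```

View pics/t1.png

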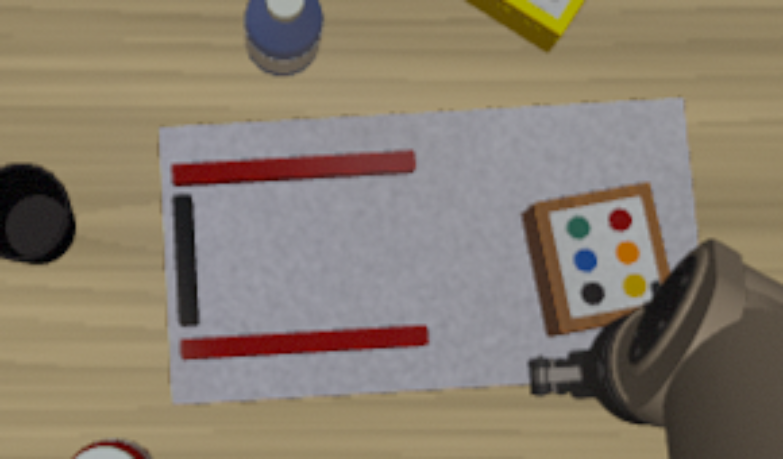

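The view shows the fingers left of the box (crop ~(560,375)), with the box still in its starting pose. Next I push it sideways to square and centre it.

Emit:
play_rows([
  [[0,0,-0.005],[0,0,0]],
  [[0,0,-0.005],[0,0,0]],
  [[0,0,-0.003],[0,0,0]],
  [[0,0,-0.003],[0,0,0]],
  [[0,0,-0.003],[0,0,0]],
  [[0,0,-0.003],[0,0,0]],
  [[0,0,-0.003],[0,0,0]],
  [[0,0,-0.003],[0,0,0]],
  [[0,0,-0.003],[0,0,0]],
  [[0,0,-0.003],[0,0,0]],
  [[0,0,-0.003],[0,0,0]],
  [[0,0,-0.003],[0,0,0]],
  [[0,0,-0.002],[0,0,0]],
  [[0,0,0],[0,0,0]],
])

```text
t: 4.32
eef_pos: [0.4438, -0.1654, 0.0364]
tool_rot: [-0.484, 0.485, 0.515, -0.515]
contact_force: [0.0, -0.2, -0.3]
gripper_width: 0.702
```

```bash
cat >> h.py <<'E'
def boxpose(c):
    """lid swatches/white+wood top, by height, near the lane"""
    W=cloud(c);z=W[...,2];l=tolane(W)
    I=cv2.cvtColor(c['color'],cv2.COLOR_RGB2HSV)
    m=(z>.056)&(z<.078)&(abs(l[...,1])<.11)&(l[...,0]>-.28)&(l[...,0]<.15)
    m=big(m);cen,s,th=rect(c,m,.067)
    # lid white area as a check (gripper-free)
    return (tolane(cen/1000)*1000).round(1),np.round(s,1),round(th-3.4,2)
E
python3 - <<'E'
from h import *;from station import *
o=get_obs();print(where(o),o['t'],o['contact_force'])
c=read_camera('top');print(boxpose(c))
cv2.imwrite('pics/t2.png',cv2.resize(c['color'][130:300,180:470,::-1],None,fx=2.7,fy=2.7))
E
```

```text
('lane mm', array([-177.5,   61.9]), 'z', np.float64(36.4), 'jaw in lane deg', np.float64(0.02), 'tool y z', array([ 0.001, -0.001, -1.   ]), array([-0.998, -0.06 , -0.001])) 4.3167 [ 0.02142214 -0.18362953 -0.29977409]
(array([-185.7,   -2.3]), array([94.6, 91.9]), -0.01)
```

View pics/t2.png

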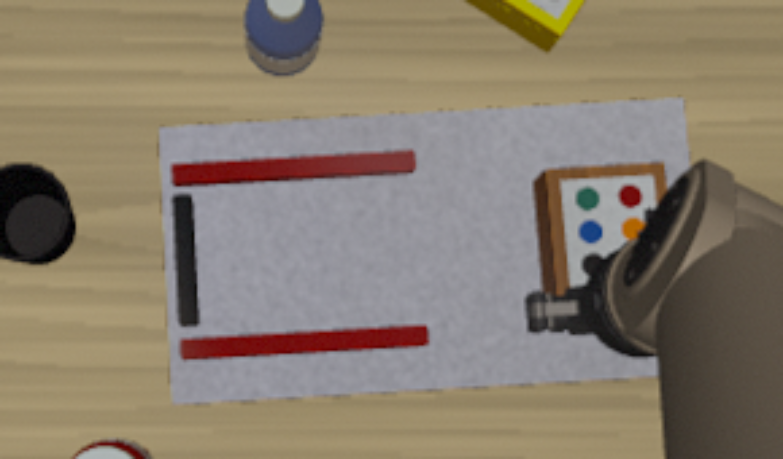

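Box is square and centred, with the visible right edge at lane y −49.6. The fingers are still on its left side. Now I back off, lift, and turn the jaw across the lane.

Emit:
play_rows([
  [[0,0,0.015],[0,0,0]],
  [[0,0,0.02],[0,0,0]],
  [[0,-0.03,0],[0,0,0]],
  [[0,-0.035,0],[0,0,0]],
  [[0,-0.035,0],[0,0,0]],
  [[0,-0.035,0],[0,0,0]],
  [[0,0,0],[0,0,0]],
])

```text
t: 4.95
eef_pos: [0.412, -0.1687, 0.1773]
tool_rot: [-0.482, 0.489, 0.517, -0.512]
contact_force: [1.2, -0.3, -1.1]
gripper_width: 0.702
```

Emit:
play_rows([
  [[0,0,0],[0,6,0]],
  [[0,0,0],[0,6,0]],
  [[0,0,0],[0,6,0]],
  [[0,0,0],[0,6,0]],
  [[0,0,0],[0,6,0]],
  [[0,0,0],[0,6,0]],
  [[0,0,0],[0,6,0]],
  [[0,0,0],[0,6,0]],
  [[0,0,0],[0,6,0]],
  [[0,0,0],[0,6,0]],
  [[0,0,0],[0,6,0]],
  [[0,0,0],[0,6,0]],
  [[0,0,0],[0,6,0]],
  [[0,0,0],[0,6,0]],
  [[0,0,0],[0,6,0]],
  [[0,0,0],[0,0,0]],
])

```text
t: 6.28
eef_pos: [0.4082, -0.1673, 0.1713]
tool_rot: [-0.707, 0.707, 0.02, -0.019]
contact_force: [0.8, 0.7, -0.4]
gripper_width: 0.697
```

Run:
```python
from h import *;from station import *
o=get_obs();print(where(o),o['q'],o['t'],o['contact_force'])
print(goto(o,-270,0,170),goto(o,-270,0,42))
print(boxpose(read_camera('top')))
```

```text
('lane mm', array([-177.3,   97.5]), 'z', np.float64(171.3), 'jaw in lane deg', np.float64(-90.19), 'tool y z', array([ 0.001, -0.   , -1.   ]), array([-0.056,  0.998, -0.   ])) [-0.34283356  0.18750598  0.66907753  2.18692738 -0.15998763  0.81232857
  0.48415372] 6.2833 [ 0.80258674  0.69633865 -0.41271675]
[ 0.0978  0.0015 -0.0923] [ 0.0977  0.1295 -0.0923]
(array([-185.4,    0.4]), array([100. ,  92.4]), 0.07)
```

Emit:
play_rows([
  [[0.0244,0,-0.0231],[0,0,0]],
  [[0.0244,0,-0.0231],[0,0,0]],
  [[0.0244,0,-0.0231],[0,0,0]],
  [[0.0244,0,-0.0231],[0,0,0]],
  [[0,0,0],[0,0,0]],
  [[0,0.026,0],[0,0,0]],
  [[0,0.026,0],[0,0,0]],
  [[0,0.026,0],[0,0,0]],
  [[0,0.026,0],[0,0,0]],
  [[0,0.026,0],[0,0,0]],
  [[0,0,0],[0,0,0]],
  [[0,0,0],[0,0,0]],
])

```text
t: 7.33
eef_pos: [0.5098, -0.2533, 0.0406]
tool_rot: [0.707, -0.706, -0.021, 0.023]
contact_force: [0.5, -0.6, -0.2]
gripper_width: 0.706
```

Run:
```python
from h import *;from station import *
o=get_obs();print(where(o),o['q'],o['t'],o['contact_force'])
c=read_camera('top');print(boxpose(c))
```

```text
('lane mm', array([-269.2,    1.2]), 'z', np.float64(40.6), 'jaw in lane deg', np.float64(-89.87), 'tool y z', array([-0.003,  0.001, -1.   ]), array([-0.061,  0.998,  0.001])) [-0.03119966  0.61482265  0.50792254  1.97552215 -0.46805914  0.67063491
  0.83495331] 7.3333 [ 0.50570667 -0.63399855 -0.24228943]
(array([-185.3,    0.5]), array([100.3,  92.6]), -0.06)
```

Emit:
play_rows([
  [[0,0,0.008],[0,0,0]],
  [[0,0,0.006],[0,0,0]],
  [[0,0,0.003],[0,0,0]],
  [[0,0,0.003],[0,0,0]],
  [[0,0,0.003],[0,0,0]],
  [[0,0,0.003],[0,0,0]],
  [[0,0,0.003],[0,0,0]],
  [[0,0,0.005],[0,0,0]],
  [[0,0,0.006],[0,0,0]],
  [[0,0,0.006],[0,0,0]],
  [[0,0,0.006],[0,0,0]],
  [[0,0,0.006],[0,0,0]],
  [[0,0,0.006],[0,0,0]],
  [[0,0,0.006],[0,0,0]],
  [[0,0,0.006],[0,0,0]],
  [[0,0,0.006],[0,0,0]],
  [[0,0,0.005],[0,0,0]],
  [[0,0,0.004],[0,0,0]],
  [[0,0,0.003],[0,0,0]],
  [[0,0,0],[0,0,0]],
])

```text
t: 9.05
eef_pos: [0.5049, -0.1585, 0.0411]
tool_rot: [0.707, -0.706, -0.021, 0.022]
contact_force: [-0.5, -0.6, -0.3]
gripper_width: 0.701
```

Run:
```python
from h import *;from station import *
o=get_obs();print(where(o),o['t'],o['contact_force'])
for n in ('top','scene'):
    c=read_camera(n);print(boxpose(c))
    if n=='top': cv2.imwrite('pics/t3.png',cv2.resize(c['color'][130:300,180:470,::-1],None,fx=2.7,fy=2.7))
```

```text
('lane mm', array([-174.3,    0.5]), 'z', np.float64(41.1), 'jaw in lane deg', np.float64(-89.92), 'tool y z', array([-0.001,  0.001, -1.   ]), array([-0.061,  0.998,  0.001])) 9.05 [-0.45280763 -0.62364201 -0.26648041]
(array([-116.4,    1. ]), array([100.3,  94.5]), 0.46)
(array([-128.4,   -2.3]), array([106.2, 108.6]), -0.01)
```

View pics/t3.png

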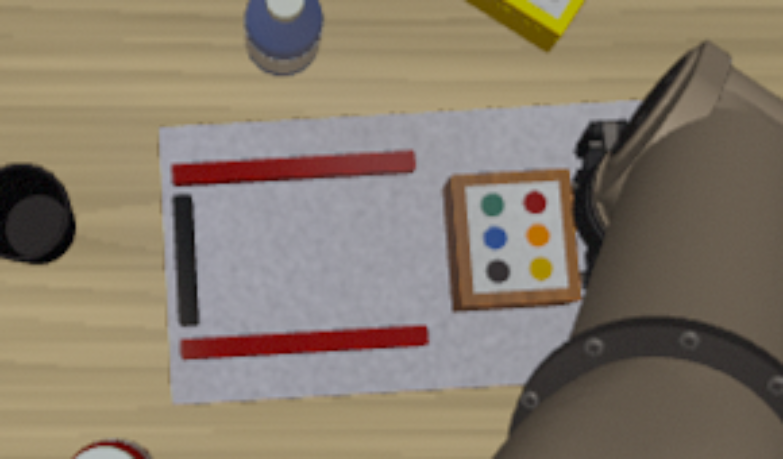

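The box is square at the mouth (crop (513,240)), ahead of both rails with even margins. I'll keep pushing.

Emit:
play_rows([
  [[0,0,0.003],[0,0,0]],
  [[0,0,0.005],[0,0,0]],
  [[0,0,0.006],[0,0,0]],
  [[0,0,0.006],[0,0,0]],
  [[0,0,0.006],[0,0,0]],
  [[0,0,0.006],[0,0,0]],
  [[0,0,0.006],[0,0,0]],
  [[0,0,0.006],[0,0,0]],
  [[0,0,0.006],[0,0,0]],
  [[0,0,0.006],[0,0,0]],
  [[0,0,0.006],[0,0,0]],
  [[0,0,0.006],[0,0,0]],
  [[0,0,0.006],[0,0,0]],
  [[0,0,0.006],[0,0,0]],
  [[0,0,0.006],[0,0,0]],
  [[0,0,0.005],[0,0,0]],
  [[0,0,0.004],[0,0,0]],
  [[0,0,0.003],[0,0,0]],
  [[0,0,0.002],[0,0,0]],
  [[0,0,0],[0,0,0]],
])

```text
t: 10.82
eef_pos: [0.4992, -0.0594, 0.0413]
tool_rot: [0.707, -0.707, -0.021, 0.021]
contact_force: [-0.3, 1.0, -0.2]
gripper_width: 0.703
```

Run:
```python
from h import *;from station import *
o=get_obs();print(where(o),o['q'],o['t'],o['contact_force'])
c=read_camera('top');print(boxpose(c),goto(o,22,0,41))
cv2.imwrite('pics/t4.png',cv2.resize(c['color'][130:300,180:470,::-1],None,fx=2.7,fy=2.7))
```

```text
('lane mm', array([-75. ,   0.3]), 'z', np.float64(41.3), 'jaw in lane deg', np.float64(-89.95), 'tool y z', array([-0.,  0., -1.]), array([-0.06 ,  0.998,  0.   ])) [-0.4225585   0.53486376  0.52736176  2.13361831 -0.48075538  0.58913826
  0.51139777] 10.8167 [-0.27474353  1.00289387 -0.21690425]
(array([-10.4,   0.3]), array([101.2,  81.2]), -3.34) [0.0004 0.0003 0.097 ]
```

View pics/t4.png

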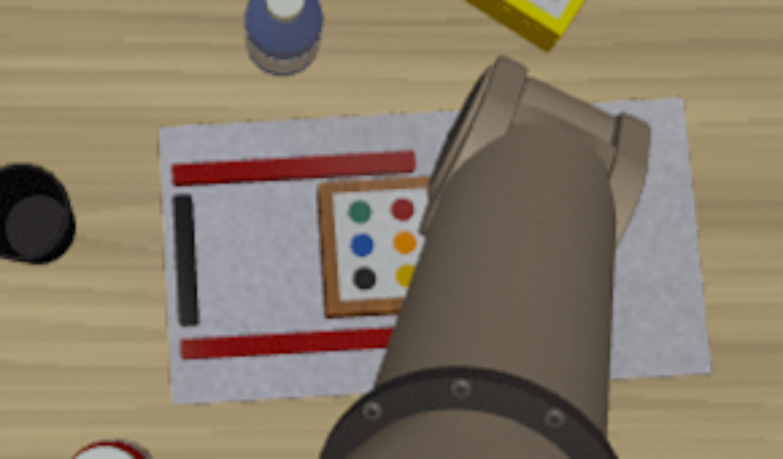

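The box is between the rails, square (front edge at crop x≈325), with margins on both sides.

Emit:
play_rows([
  [[0,0,0.003],[0,0,0]],
  [[0,0,0.005],[0,0,0]],
  [[0,0,0.006],[0,0,0]],
  [[0,0,0.006],[0,0,0]],
  [[0,0,0.006],[0,0,0]],
  [[0,0,0.006],[0,0,0]],
  [[0,0,0.006],[0,0,0]],
  [[0,0,0.006],[0,0,0]],
  [[0,0,0.006],[0,0,0]],
  [[0,0,0.006],[0,0,0]],
  [[0,0,0.006],[0,0,0]],
  [[0,0,0.006],[0,0,0]],
  [[0,0,0.006],[0,0,0]],
  [[0,0,0.005],[0,0,0]],
  [[0,0,0.004],[0,0,0]],
  [[0,0,0.003],[0,0,0]],
  [[0,0,0.002],[0,0,0]],
  [[0,0,0],[0,0,0]],
])

```text
t: 12.37
eef_pos: [0.4937, 0.0287, 0.0411]
tool_rot: [0.707, -0.707, -0.021, 0.022]
contact_force: [0.7, -0.9, 0.2]
gripper_width: 0.704
```

Run:
```python
from h import *;from station import *
o=get_obs();print(where(o),o['t'],o['contact_force'])
c=read_camera('top');print(boxpose(c),goto(o,22,0,41))
```

```text
('lane mm', array([13.2,  0.5]), 'z', np.float64(41.1), 'jaw in lane deg', np.float64(-89.94), 'tool y z', array([-0.001,  0.001, -1.   ]), array([-0.06 ,  0.998,  0.001])) 12.3667 [ 0.70320312 -0.94363477  0.22399957]
(array([91.6,  0.5]), array([101. ,  50.6]), -3.01) [0.0006 0.0002 0.0088]
```

Emit:
play_rows([
  [[0,0,0.002],[0,0,0]],
  [[0,0,0.002],[0,0,0]],
  [[0,0,0.0015],[0,0,0]],
  [[0,0,0.0015],[0,0,0]],
  [[0,0,0.001],[0,0,0]],
  [[0,0,0],[0,0,0]],
])

```text
t: 12.92
eef_pos: [0.4932, 0.0363, 0.0412]
tool_rot: [0.707, -0.707, -0.021, 0.021]
contact_force: [-0.1, -0.1, -0.6]
gripper_width: 0.704
```

Emit:
play_rows([
  [[0,0,0.001],[0,0,0]],
  [[0,0,0],[0,0,0]],
])

```text
t: 13.08
eef_pos: [0.4932, 0.0371, 0.0412]
tool_rot: [0.707, -0.707, -0.021, 0.021]
contact_force: [0.0, -0.7, 0.1]
gripper_width: 0.704
```

Emit:
play_rows([
  [[0,0,0.001],[0,0,0]],
  [[0,0,0.0005],[0,0,0]],
])

```text
t: 13.25
eef_pos: [0.4932, 0.0376, 0.0413]
tool_rot: [-0.707, 0.707, 0.021, -0.021]
contact_force: [-0.0, -5.8, 0.1]
gripper_width: 0.702
```

Emit:
play_rows([
  [[0,0,0.001],[0,0,0]],
  [[0,0,0.0005],[0,0,0]],
])

```text
t: 13.42
eef_pos: [0.4931, 0.0377, 0.0413]
tool_rot: [-0.706, 0.708, 0.021, -0.02]
contact_force: [0.4, -10.0, -0.9]
gripper_width: 0.699
```

Emit:
play_rows([
  [[0,0,0.001],[0,0,0]],
  [[0,0,0.001],[0,0,0]],
  [[0,0,0],[0,0,0]],
])

```text
t: 13.67
eef_pos: [0.493, 0.0377, 0.0414]
tool_rot: [-0.705, 0.708, 0.02, -0.02]
contact_force: [0.1, -14.1, 2.0]
gripper_width: 0.708
```

Emit:
play_rows([
  [[0,0,-0.004],[0,0,0]],
  [[0,0,-0.015],[0,0,0]],
  [[0,0,-0.03],[0,0,0]],
  [[0,0,-0.03],[0,0,0]],
  [[0,-0.01,-0.03],[0,0,0]],
  [[0,-0.03,-0.03],[0,0,0]],
  [[0,-0.03,-0.03],[0,0,0]],
  [[0,-0.03,-0.03],[0,0,0]],
  [[0,-0.03,-0.03],[0,0,0]],
  [[0,-0.03,-0.03],[0,0,0]],
  [[0,0,-0.02],[0,0,0]],
  [[0,0,0],[0,0,0]],
  [[0,0,0],[0,0,0]],
])

```text
t: 14.75
eef_pos: [0.5097, -0.2344, 0.1989]
tool_rot: [0.707, -0.707, -0.021, 0.02]
contact_force: [0.1, 0.0, -0.3]
gripper_width: 0.706
```

Run:
```python
from h import *;from station import *
o=get_obs();print(where(o),o['t'],o['contact_force'],o['joint_vel'].round(3))
c=read_camera('top');print(boxpose(c))
cv2.imwrite('pics/t5.png',cv2.resize(c['color'][110:330,150:450,::-1],None,fx=2.6,fy=2.6))
```

```text
('lane mm', array([-2.503e+02,  2.000e-01]), 'z', np.float64(198.9), 'jaw in lane deg', np.float64(-90.08), 'tool y z', array([ 0.001,  0.001, -1.   ]), array([-0.058,  0.998,  0.   ])) 14.75 [ 0.13327052  0.01434789 -0.31962261] [-0.032  0.009 -0.033  0.031 -0.003 -0.001 -0.009]
(array([80.3,  0.9]), array([100.2,  89.7]), -0.1)
```

View pics/t5.png

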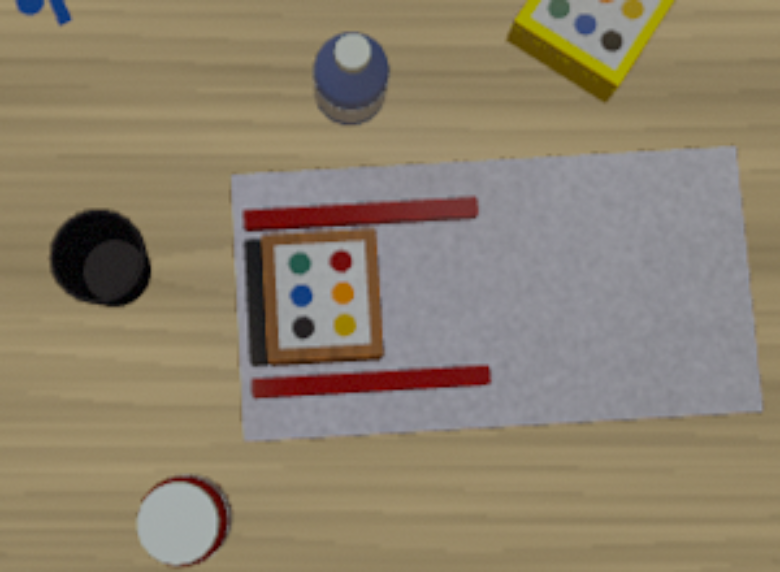

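The box sits flush on the stop (crop (320,295)), centred and square between clean rails. The bystanders haven't moved, and the arm is clear.

```bash
python3 -c "from station import *;print(hand_in())"
```

```text
the job is handed in; nothing more can be done
None
```

The wooden box is fully home against the rubber stop, and the job is handed in at about 15 s of robot time.

I squared and centred the box by pushing its left side with both fingertips. I then pushed its rear face down the lane with the fingertips about 9 mm above the rail tops. It stopped moving while the force rose to about 14 N, so I took that as contact with the stop and backed the arm away.

- **Box position:** the last top-camera measurement put its centre at lane x = 80.3 mm (fully home is 80) and y = 0.9 mm, with a yaw of −0.1°.
- **Rails:** the side gaps to the rails were about even, and I saw no sign of the box or the robot touching a rail.
- **Bystanders:** the jar, bottle and cup look unmoved in the final picture.
- **Robot:** it ended clear of everything, with contact force close to zero.

Two readings disagreed. While the arm hid part of the box mid-push, the fit gave a yaw of about −3°, but the picture showed the box square and the last clear reading confirmed it. Before the mouth, the scene camera read the box centre about 12 mm off the top camera in x; I judged it less accurate and used the top camera.

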